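Uncover the wet grinder and offer the plane iron up to the stone

ROBOT

A 7-joint arm with a two-finger parallel gripper is mounted at the origin on the work surface. World frame = base frame: x ahead of the robot, y to its left, z up, the work surface at z = 0. Lengths are in mm, angles in rad, forces in N, time in s.
With the tool pointing down it reaches from about 400 to 750 mm from the base axis. Payload 19.5 kg.
Tool frame: the origin (TCP) lies at the very end of the fingers, on their centre line; the grasp point (between the pads) lies 19 mm behind it; x points along the fingers, y is the direction in which the jaws open and shut, and the axes are right-handed (so a half turn about x gives the same grasp; the last joint's range is limited). The gripper opens to 85 mm and grips with 20 to 120 N. Pads are 22 mm wide; open, the fingers measure 114 mm over their backs; the gripper's body (76 mm by 85 mm) begins 54 mm behind the grasp point. The pads swing forward as they close: fully open they stand 13 mm farther back than shut.
Start: joints at [1.154, 0.707, -0.028, 1.485, 0.022, 0.951, -0.075], TCP at [210.491, -535.059, 231.268] pointing down, gripper open.
Joint ranges: [-2.71, 2.71], [-0.32, 2.16], [-1.57, 1.52], [0, 2.45], [-1.46, 4.6], [0, 2.02], [-2.83, 2.83]. Speed limits (rad/s): [1.89, 1.89, 2.57, 2.57, 3.01, 3.01, 3.01].

INTERFACE

Orientations are given as a unit quaternion [x, y, z, w].
In Python, from workcell import env gives the robot as it stands.
- The arm moves only by the tool servo_tool, never from a script. Its argument "increments" is a list that holds one entry, the list of rows, each a list of 7 numbers: the turn, a rotation vector about the tool's x, y, z in degrees, then the shift along the tool's x, y, z in cm, then the finger opening in cm, from 0 to 8.54. A call has 1 to 12 rows; each row shifts and turns the commanded pose from where the row before left it, along the tool's axes as they then stand; what a row does not reach is not made up. A row lasts 1/10 s, in which the tool goes at most 50 mm and 8.59 degrees, less where a joint would pass 70% of its speed; a pose out of reach is approached as far as the arm can. A call with a gripper value outside its range is refused whole. The fingers move at their own pace and stop on an object; "grip_force" is the grip in N (left out, the last holds). Time passes only in rows, so rows that do not move let the fingers close. It gives the time, the measured TCP pose, the force and the opening at its end, in the units of the state.
- env.read_state(): the state, without advancing time (a new reading comes with each control period).
- env.snapshot(name): name is "side" or "top" or "wrist"; returns the picture (384x512x3 uint8, blue, green, red); there is no depth.
- env.calibration(name): a dict with "intrinsics" (3x3 intrinsics, pixels), "k1" (the pictures are not rectified: a ray, as slopes to the right and down, at radius r is drawn at 1 + k1 r^2 times it, then the intrinsics apply), "origin" and "attitude" of the camera in the world; the wrist camera has in their place "mount" (4x4, takes a point from camera to tool coordinates, whose origin is the TCP and whose axes are the tool frame's). Camera axes: x right, y up, looking along -z (the intrinsics and any distortion apply to the point x, -y, -z); pixel columns grow to the right and rows downward; lengths in mm; the calibration is good to about 2 mm. A picture is of the moment at which its call begins: read the wrist's pose just before it. calibration takes no time and is no camera call.
- env.hand_in(): hands the job in, once; it reports no verdict.
Trained networks look in the newest picture that a camera, given by its name, has taken for a name from the list of things; names that differ only in an ending like _2 or _b are one class to them, and where a whole thing is asked for, a point or a joint stands for the part that bears it (a point fixed in the world has none). Each returns a list of dicts, best first, with "confidence" (0 to 1); they miss things now and then, are a little off and sometimes report something else, mostly with a low value. They report only what shows in the picture. A call takes as long as a camera call. They do not tell look-alikes from the thing itself.
- env.spot_in(camera, name): "position" ([column, row] in pixels, amid what is visible of it).
- env.regions_of(camera, name): "pixels" (384x512 bool, what is visible of it) and "position" ([column, row] in pixels, amid what is visible of it).
- env.tip_of(camera, name): "position" ([column, row] in pixels: a listed point, or the origin of a listed thing).
The state is a dict: "time_s": time; "joint_pos": joint angles; "joint_velocities": joint speeds; "effort": joint torques, N m; "eef_pos": TCP position; "ee_rot": TCP orientation; "ft_force": force on the tool from outside, world axes, zero at the start; "moment": the same for the moment, N m; "opening": finger opening in mm.
Only numpy, scipy, OpenCV 4.12 (cv2) and the standard library are available. Lean on these libraries where they do the work, as an engineer would, in place of code of your own. Each camera call takes 0.05 s, during which the arm holds its last target. There are 200 camera calls.

TASK

Lift the loose dust cover off the wet grinder's stone by its handle and set it down upright on the clear bench, without dropping it. Then take the sharpening jig with its plane iron, carry it over the support bar and finish still holding it there, ready to be lowered: level, square to the stone, jig right above the bar, cutting edge centred across the stone and hovering a few millimetres clear of it. Jig and iron must never touch the machine, and the bottle, tin and dressing block stay where they are.

Things in the scene. Friction and masses are not known exactly. Their poses are not given: they have to be found in the camera images.
- grinder: Wet grinder, fixed, origin on the bench below the stone's middle. y: along the axle; x: level, from the support bar's side (nearer the robot) to the far side. Stone 40 mm wide (y -20 to 20), top at z 252 mm; does not turn. Orange housing y -154 to -34, x -93 to 83, 205 mm high; honing wheel, radius 98, y -192 to -164. Steel trough under the stone, x -122 to 122, y -30 to 30, to 108 mm high.
- stone_center (a point): Middle of the stone, on the axle, 152 mm above the bench; axes as the grinder's. The stone's rim is 100 mm from the axle.
- bar_mid (a point): Top of the support bar in front of the stone's middle: grinder x -117, y 0, z 231.6 mm. Round steel bar, 12 mm, along the grinder's y from y -136 to 54; legs under it at y -60 and -128. With the jig's origin here, level and its x along the grinder's x, the iron's edge just meets the stone (grinder x -42, z 243); hovering is the same place some mm higher.
- cover: Loose dark sheet-metal cover, 0.15 to 0.31 kg, arched over the stone's top: 156 (x) by 51 (y) mm, 42 high without handle. Its cheeks hang 40 mm down beside the stone with 3.5 mm play: lift straight up over 45 mm. Origin amid its feet (cheeks' lower edges), on which it stands upright on the bench. Starts aligned with the grinder. The bench left of the jig (y over 0.31 m, x 0.4 to 0.65 m) is clear.
- cover_handle (a point): Middle of the cover's wooden bar handle, 64 mm above the cover's origin. The bar runs along the cover's x: 74 mm long, 14 mm wide (y), 12 mm high, 16 mm clear above the crown. Grip it across y.
- jig: Aluminium sharpening jig, 0.26 to 0.42 kg: block 34 (x) by 56 (y) by 20 mm high, two black clamping knobs on top (18 mm across, to 35 mm high, at y -16 and 16). Lies flat on the bench, origin amid its underside. A steel plane iron, 38 mm wide, runs through it along x at 8 to 11 mm height, from x -65 (slotted tail) to 75 (edge). Grip the block across y; it balances within 5 mm of its middle.
- iron_edge (a point): Middle of the iron's cutting edge, 75 mm ahead of the jig's origin along its x (away from the robot at the start) and 11 mm above its underside, bevel underneath. The edge runs along the jig's y.
- bottle: White plastic water bottle, 60 mm in diameter, 175 mm high, a bystander. Origin under its middle.
- tin: Round aluminium honing paste tin, 76 mm in diameter, 36 mm high, a bystander. Origin under its middle.
- dresser: Grey two-layer stone dressing block, 70 x 48 x 32 mm, a bystander. Origin under its middle.
Mind the look-alikes: they are no part of the job. What is shaped like the cover but green or orange is not meant.

How it is judged (in metres and radians):
On the way, in this order (a step that is already met when the one before it is completed fails the run):
1. the cover stands upright on the bench, released and still (height (world z) of cover below 0.008 m and angle between cover's own z axis and vertical below 0.1 rad and linear speed of cover below 0.03 m/s and contact force between cover and the fingers below 0.1 N), for 0.2 s.
2. the jig is lifted in the gripper above the height of the support bar (height (world z) of jig above 0.232 m and contact force between jig and the fingers above 1 N), for 0.1 s.
At the end, for the whole second after the job is handed in: Cover upright on the bench. Jig held still, not touching the grinder: level within 0.1 rad, square within 0.09 rad, its middle within 13 mm of the support bar's line, the edge's middle within 7 mm of the stone's mid-plane, the edge 1.5 to 13 mm clear of the stone's rim (height (world z) of cover below 0.008 m and angle between each of cover, jig's own z axis and vertical below 0.1 rad and contact force between jig and the fingers above 1 N and contact force between jig and grinder below 0.05 N and linear speed of jig below 0.02 m/s and angle between the x axis of jig and the x axis of grinder, either way round below 0.09 rad and x of jig in the frame of grinder between -0.13 and -0.104 m and y of iron_edge in the frame of grinder between -0.007 and 0.007 m and z of iron_edge in the frame of stone_center above 0.05 m and distance between iron_edge and stone_center between 0.1015 and 0.113 m); the arm keeps its last pose, push and grip.
It fails at once if the jig or the iron touched the machine (contact force between jig and grinder above 0.5 N).
It fails at once if the cover was dropped onto the bench (height (world z) of cover below 0.012 m and linear speed of cover above 0.5 m/s).
It fails at once if a bystander was disturbed (distance of any of bottle, tin, dresser from where it was at the start of the episode above 0.03 m or angle between bottle's own z axis and vertical above 0.4 rad).
It also fails if it takes over 54 s, if anything falls off the work surface, if the arm or the gripper's body presses on something with over 40 N, if the wrist force passes 120 N, or if a joint passes its speed limit or range.

## Working session

There is one attempt and no reset: what is moved stays moved. The work goes in short steps, Python scripts to look and compute and a tool call to move; the robot and the scene stay as the last step left them, time stands still between calls to the robot, and variables do not carry over. Pictures are saved under pics/ and viewed, about 8 in all and at most 12, crops included, and the job is handed in when it is done.

Besides the shell and the picture viewer there is one more tool, called after "Emit:" as a command line: name --argument value ..., lists and objects as JSON in quotes. servo_tool: Moves the arm, as the interface text tells. Its arguments: {"type":"object","properties":{"increments":{"type":"array"},"grip_force":{"type":"number"}},"required":["increments"]}

```bash
ls; mkdir -p pics
python3 - <<'E'
from workcell import env
import cv2,numpy as np
s=env.read_state();print(s)
a=env.snapshot("top");b=env.snapshot("side")
cv2.imwrite("pics/top.png",a);cv2.imwrite("pics/side.png",b)
for c in("top","side","wrist"):print(c,env.calibration(c))
for c in("top","side"):
  for n in("cover","cover_handle","jig","iron_edge","grinder","stone_center","bar_mid","bottle","tin","dresser"):
    print(c,n,[(np.round(d["position"]),round(d["confidence"],2)) for d in env.tip_of(c,n)])
E
```

```text
pics
{'time_s': 0.0, 'joint_pos': array([ 1.15429462,  0.70711578, -0.02763336,  1.48499652,  0.02198002,
        0.95090078, -0.0755027 ]), 'joint_velocities': array([-0.00138166,  0.00096192, -0.00074972, -0.00051182,  0.00126814,
        0.00122399,  0.00232585]), 'effort': array([ 8.66886767e-04, -8.83200574e+01,  1.23511914e+00, -2.36166376e+01,
        1.69268885e-02,  6.48798770e-03, -1.26769703e-05]), 'eef_pos': array([ 210.41399107, -534.83115092,  230.82055573]), 'ee_rot': array([-0.69464959, -0.13212558,  0.69480365, -0.13134943]), 'ft_force': array([ 0.40026932,  0.08184411, -0.59389859]), 'moment': array([-0.00732443, -0.03859827, -0.0378436 ]), 'opening': 85.4407978818701}
top {'intrinsics': array([[347.00787992,   0.        , 253.19745155],
       [  0.        , 347.00787992, 192.01120257],
       [  0.        ,   0.        ,   1.        ]]), 'k1': -0.015087864979486967, 'origin': array([ 401.870883  ,  -28.29631634, 1083.19946945]), 'attitude': array([-0.07255969,  0.04272459,  0.71400927, -0.69505429])}
side {'intrinsics': array([[453.07492032,   0.        , 249.7533
[... 1181 characters left out ...]
 [(array([320., 188.]), 0.64)]
top stone_center [(array([328., 178.]), 0.57)]
top bar_mid [(array([338., 214.]), 0.91)]
top bottle [(array([202., 154.]), 0.77)]
top tin [(array([245., 184.]), 0.62)]
top dresser [(array([246., 245.]), 0.65)]
side cover [(array([324., 305.]), 0.9), (array([115., 271.]), 0.76), (array([220., 227.]), 0.58)]
side cover_handle [(array([220., 209.]), 0.9), (array([332., 282.]), 0.8)]
side jig [(array([257., 205.]), 0.86)]
side iron_edge [(array([277., 210.]), 0.59)]
side grinder [(array([220., 301.]), 0.7)]
side stone_center []
side bar_mid [(array([174., 204.]), 0.71)]
side bottle [(array([333., 228.]), 0.85)]
side tin [(array([278., 242.]), 0.86)]
side dresser []
```

View pics/top.png

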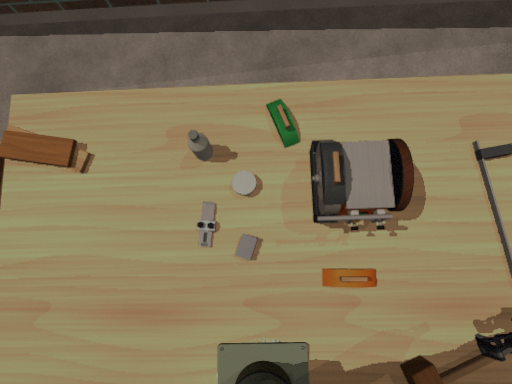

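View pics/side.png

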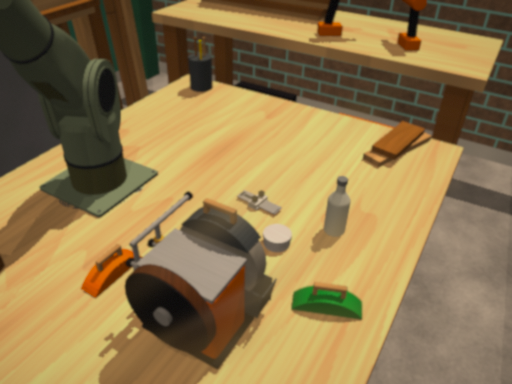

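```bash
cat > h.py <<'E'
from workcell import env
import numpy as np, cv2
from scipy.spatial.transform import Rotation as R
from scipy.optimize import least_squares
def cam(c,s=None):
    k=env.calibration(c)
    if c=="wrist":
        s=s or env.read_state(); T=np.eye(4); T[:3,:3]=R.from_quat(s["ee_rot"]).as_matrix(); T[:3,3]=s["eef_pos"]
        M=T@k["mount"]; return k,M[:3,:3],M[:3,3]
    return k,R.from_quat(k["attitude"]).as_matrix(),np.array(k["origin"])
def proj(C,P):
    k,A,o=C; p=(np.atleast_2d(P)-o)@A; u=np.c_[p[:,0],-p[:,1]]/-p[:,2:]
    u=u*(1+k["k1"]*(u**2).sum(1,keepdims=True)); K=k["intrinsics"]
    return u*[K[0,0],K[1,1]]+K[:2,2]
def ray(C,px):
    k,A,o=C; K=k["intrinsics"]; d=(np.array(px)-K[:2,2])/[K[0,0],K[1,1]]; u=d.copy()
    for _ in range(8): u=d/(1+k["k1"]*(u@u))
    return o,A@np.array([u[0],-u[1],-1])
def atz(C,px,z):
    o,d=ray(C,px); return o+d*(z-o[2])/d[2]
def tri(pairs):
    f=lambda P:np.concatenate([proj(C,P)[0]-px for C,px in pairs])
    r=least_squares(f,[500,0,100]); return r.x,np.abs(r.fun).max()
E
python3 - <<'E'
from h import *
np.set_printoptions(precision=1,suppress=True)
T,S=cam("top"),cam("side")
print("handle",tri([(T,(338,164)),(S,(220,209))]),atz(T,(338,164),276))
print("bar",tri([(T,(338,214)),(S,(174,204))]),atz(T,(338,214),231.6))
print("jig",tri([(T,(206,226)),(S,(257,205))]),atz(T,(206,226),0))
print("edge",tri([(T,(209,200)),(S,(277,210))]),atz(T,(209,200),11))
for n,p,z in(("bottle",(202,154),0),("tin",(245,184),0),("dresser",(246,245),0)):print(n,atz(T,p,z))
s=env.read_state();print(R.from_quat(s["ee_rot"]).as_matrix())
im=cv2.imread("pics/top.png");cv2.imwrite("pics/crop.png",cv2.resize(im[120:300,180:430],None,fx=3.2,fy=3.2,interpolation=cv2.INTER_CUBIC))
E
```

```text
handle (array([ 596.7, -198.4,  274.8]), np.float64(0.012062301124927899)) [ 596.4 -198.1  276. ]
bar (array([ 480.4, -198.7,  239.6]), np.float64(0.41821684358257016)) [ 482.  -199.6  231.6]
jig (array([477.9, 167.7,  -9.9]), np.float64(0.11359304153444327)) [477.5 166.1   0. ]
edge (array([555. , 152.1,  14.7]), np.float64(0.8590929740735191)) [558.  154.5  11. ]
bottle [711.1 179.    0. ]
tin [607.6  41.    0. ]
dresser [415.6  41.6   0. ]
[[ 0.   0.4 -0.9]
 [ 0.  -0.9 -0.4]
 [-1.  -0.  -0. ]]
```

View pics/crop.png

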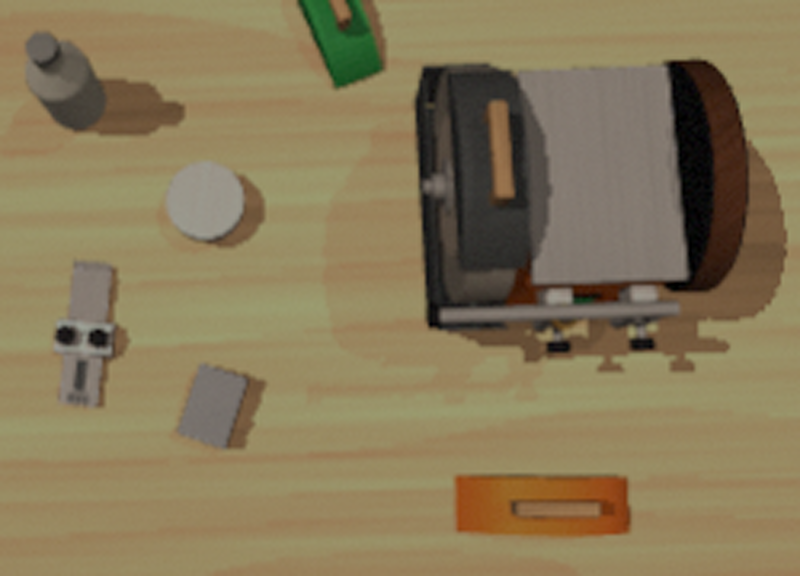

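Candidates for the cover: dark one on the stone (handle at 337,166), green (283,122), orange (349,278). The crop confirms the dark one sits arched on the stone, so that's the one. The jig is at about (206,226).

```bash
cat >> h.py <<'E'
def rot(yaw): # tool down, jaws across y of a frame at yaw(rad)
    c,s=np.cos(yaw),np.sin(yaw); return np.array([[0,s,-c],[0,-c,-s],[-1,0,0.]])
def go(P,yaw):
    s=env.read_state(); A=R.from_quat(s["ee_rot"]); B=rot(yaw)
    v=(A.inv()*R.from_matrix(B)).as_rotvec(degrees=True); d=np.array(P)-s["eef_pos"]
    print("t %.2f turn"%s["time_s"],v.round(2),"shift(target axes,cm)",(B.T@d/10).round(2),"shift(now axes)",(A.inv().apply(d)/10).round(2),"F",s["ft_force"].round(1),"op %.1f"%s["opening"])
E
python3 - <<'E'
from h import *
T=cam("top")
f=lambda a:np.array([180+a[0]/3.2,120+a[1]/3.2])
def yaw(a,b,z,):
    p,q=atz(T,f(a),z),atz(T,f(b),z);d=q-p;print(p.round(),q.round(),np.linalg.norm(d).round(1),np.degrees(np.arctan2(d[1],d[0])).round(2))
yaw((505,197),(498,102),282)   # handle along x
yaw((678,310),(443,314),231.6) # bar along +y
yaw((80,405),(95,263),10)      # jig iron
go((597,-198,380),0)
E
```

```text
[ 553. -194.  282.] [ 625. -193.  282.] 71.5 0.5
[ 471. -329.  232.] [ 473. -152.  232.] 177.1 89.39
[414. 168.  10.] [551. 153.  10.] 138.2 -6.22
t 1.10 turn [21.47 -0.    0.  ] shift(target axes,cm) [-14.87 -33.71 -38.65] shift(now axes) [-14.87 -17.22 -48.31] F [-0.6  0.1 -0.1] op 85.6
```

Emit:
servo_tool --increments '[[[5.37,0,0,-3.72,0,0,8.5],[5.37,0,0,-3.72,0,0,8.5],[5.37,0,0,-3.72,0,0,8.5],[5.37,0,0,-3.72,0,0,8.5],[0,0,0,0,-2.6,-2.97,8.5],[0,0,0,0,-2.6,-2.97,8.5],[0,0,0,0,-2.6,-2.97,8.5],[0,0,0,0,-2.6,-2.97,8.5],[0,0,0,0,-2.6,-2.97,8.5],[0,0,0,0,-2.6,-2.97,8.5],[0,0,0,0,-2.6,-2.97,8.5],[0,0,0,0,-2.6,-2.97,8.5]]]'

```text
time_s: 2.3
eef_pos: [449.2, -325.8, 380.2]
ee_rot: [0.707, -0.0, -0.707, -0.0]
ft_force: [1.0, 0.2, -0.6]
opening: 84.9
```

Emit:
servo_tool --increments '[[[0,0,0,0,-2.6,-2.97,8.5],[0,0,0,0,-2.6,-2.97,8.5],[0,0,0,0,-2.6,-2.97,8.5],[0,0,0,0,-2.6,-2.97,8.5],[0,0,0,0,-2.5,-2.97,8.5],[0,0,0,0,0,0,8.5],[0,0,0,0,0,0,8.5],[0,0,0,0,0,0,8.5]]]'

```text
time_s: 3.1
eef_pos: [596.1, -198.9, 380.3]
ee_rot: [-0.707, 0.001, 0.707, 0.0]
ft_force: [-0.1, -0.3, 1.1]
opening: 84.9
```

Run:
```python
from h import *
go((597,-198,380),0)
s=env.read_state();im=env.snapshot("wrist");C=cam("wrist",s);cv2.imwrite("pics/w1.png",im)
for n in("cover","cover_handle","bar_mid","grinder","stone_center"):
  for d in env.tip_of("wrist",n): print(n,d["position"],round(d["confidence"],2),atz(C,d["position"],{"cover_handle":276,"bar_mid":231.6,"cover":212,"stone_center":152}.get(n,0)).round(1))
for d in env.regions_of("wrist","cover_handle"): print(d["pixels"].sum(),d["position"],d["confidence"])
```

```text
t 3.10 turn [-0.06  0.01 -0.02] shift(target axes,cm) [ 0.03 -0.09 -0.09] shift(now axes) [ 0.03 -0.09 -0.09] F [-0.1 -0.3  1.1] op 84.9
cover [282.9, 290.9] 0.81 [ 456.8 -239.6  212. ]
cover [180.8, 13.2] 0.66 [ 754.4 -136.1  212. ]
cover_handle [243.8, 200.1] 0.9 [ 592.1 -194.9  276. ]
cover_handle [289.5, 310.3] 0.66 [ 478.3 -238.9  276. ]
bar_mid [247.2, 284.2] 0.65 [ 479.  -196.7  231.6]
1773 [284.9, 296.7] 0.88
2624 [184.8, 32.7] 0.82
7990 [246.5, 174.7] 0.71
```

View pics/w1.png

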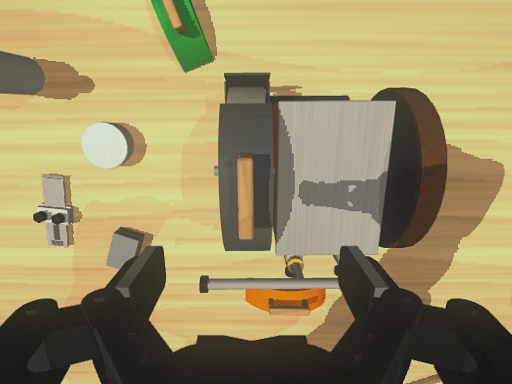

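The close view shows the dark cover's handle at about (245,197), the bar along row 284 with its left end at (202,284), and the honing wheel on the right. Next I measure the handle rectangle and the bar.

Run:
```python
from h import *
np.set_printoptions(precision=1,suppress=True)
C=cam("wrist");im=cv2.imread("pics/w1.png")
hsv=cv2.cvtColor(im,cv2.COLOR_BGR2HSV)
m=np.zeros(im.shape[:2],np.uint8);m[145:248,228:262]=1
m&=((hsv[...,1]>90)&(hsv[...,0]<25)).astype(np.uint8)
r=cv2.minAreaRect(np.argwhere(m)[:,::-1].astype(np.float32));b=cv2.boxPoints(r);print(b)
w=np.array([atz(C,p,282) for p in b]);print(w,w.mean(0),[np.linalg.norm(w[i]-w[i-1]) for i in (0,1)])
e=[w[i]-w[i-1] for i in (0,1)];e=max(e,key=np.linalg.norm);print(np.degrees(np.arctan(e[1]/e[0])))
# bar rows
g=cv2.cvtColor(im,cv2.COLOR_BGR2GRAY)
for c in(215,240,265,325):print(c,g[270:300,c])
for c in((202,284),(325,284)):print(atz(C,c,226))
```

```text
[[237. 153.]
 [253. 153.]
 [253. 239.]
 [237. 239.]]
[[ 634.4 -189.3  282. ]
 [ 634.4 -202.3  282. ]
 [ 558.1 -202.4  282. ]
 [ 558.1 -188.2  282. ]] [ 596.3 -195.6  282. ] [np.float64(76.27043357560704), np.float64(13.018385403684855)]
-0.8296923169918086
215 [191 195 197 197 196 195 196 201 144  94 106 123 138 156 171 166 169 164
 149 141 191 195 194 192 188 183 188 190 187 188]
240 [190 195 196 196 196 194 195 202 122  91 106 123 139 158 169 168 172 164
 149 163 191 196 197 193 188 186 190 190 186 190]
265 [190 194 195 194 195 195 196 203 109  88 107 123 140 158 166 169 173 164
 152 144 140 140 141 140 140 141 141 140 141 137]
325 [189 190 193 194 196 196 201 169  78  88 110 123 138 154 158 176 170 159
 127 144 145 148 148 143 140 140 141 141 147 192]
[ 476.  -144.2  226. ]
[ 475.8 -285.5  226. ]
```

Emit:
servo_tool --increments '[[[0,0,0,2.5,-0.33,0,5],[0,0,0,2.5,0,0,5],[0,0,0,2.5,0,0,5],[0,0,0,2,0,0,5],[0,0,0,1.4,0,0,5],[0,0,0,0.9,0,0,5],[0,0,0,0,0,0,2.5],[0,0,0,0,0,0,2],[0,0,0,0,0,0,1],[0,0,0,0,0,0,1],[0,0,0,0,0,0,1],[0,0,0,0,0,0,1]]]' --grip_force 60

```text
time_s: 4.65
eef_pos: [596.9, -194.9, 262.9]
ee_rot: [0.708, -0.0, -0.707, 0.0]
ft_force: [-0.9, -0.1, 6.3]
opening: 12.3
```

Run:
```python
from h import *
go((596.1,-195.6,262),0)
```

```text
t 4.65 turn [-0.01 -0.08 -0.02] shift(target axes,cm) [0.09 0.07 0.08] shift(now axes) [0.09 0.07 0.08] F [-0.9 -0.1  6.3] op 12.3
```

Emit:
servo_tool --increments '[[[0,0,0,0,0,0,0.8],[0,0,0,-0.5,0,0,0.8],[0,0,0,-0.8,0,0,0.8],[0,0,0,-0.8,0,0,0.8],[0,0,0,-1,0,0,0.8],[0,0,0,0,0,0,0.8],[0,0,0,0,0,0,0.8]]]'

```text
time_s: 5.35
eef_pos: [596.6, -194.8, 293.2]
ee_rot: [0.707, -0.0, -0.707, -0.0]
ft_force: [0.2, -0.3, -3.2]
opening: 12.7
```

Run:
```python
from h import *
go((596.1,-195.6,262),0)
T=cam("top");im=env.snapshot("side");w=env.snapshot("wrist");cv2.imwrite("pics/g1.png",np.hstack([im[120:360,120:380],w[60:300,150:410]]))
```

```text
t 5.35 turn [-0.01 -0.01  0.01] shift(target axes,cm) [3.12 0.08 0.05] shift(now axes) [3.12 0.08 0.05] F [ 0.2 -0.3 -3.2] op 12.7
```

View pics/g1.png

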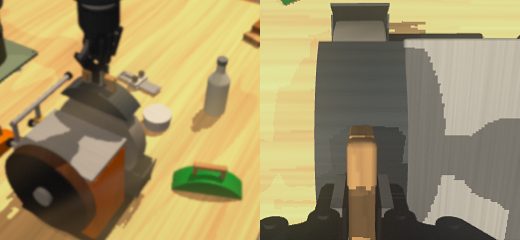

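Cover is held (handle between the fingers, ~3 N weight, cover risen off the stone). Lifting clear and carrying.

Emit:
servo_tool --increments '[[[0,0,0,-1.5,0,0,0.8],[0,0,0,-2.5,0,0,0.8],[0,0,0,-1.5,0,0,0.8],[0,0,0,0,-1.5,0.2,0.8],[0,0,0,0,-3,0.4,0.8],[0,0,0,0,-3.8,0.5,0.8],[0,0,0,0,-3.8,0.5,0.8],[0,0,0,0,-3.8,0.5,0.8],[0,0,0,0,-3.8,0.5,0.8],[0,0,0,0,-3.8,0.5,0.8],[0,0,0,0,-3.8,0.5,0.8],[0,0,0,0,-3.8,0.5,0.8]]]'

```text
time_s: 6.65
eef_pos: [555.2, 117.7, 347.9]
ee_rot: [-0.707, 0.0, 0.707, 0.0]
ft_force: [1.1, 0.7, -2.7]
opening: 12.6
```

Emit:
servo_tool --increments '[[[0,0,0,0,-3.8,0.5,0.8],[0,0,0,0,-3.8,0.5,0.8],[0,0,0,0,-3.8,0.5,0.8],[0,0,0,0,-3.8,0.5,0.8],[0,0,0,0,-3.8,0.5,0.8],[0,0,0,0,-3.8,0.5,0.8],[0,0,0,0,-3,0.5,0.8],[0,0,0,0,-1.5,0,0.8],[0,0,0,2,0,0,0.8],[0,0,0,3,0,0,0.8],[0,0,0,3,0,0,0.8],[0,0,0,0,0,0,0.8]]]'

```text
time_s: 7.85
eef_pos: [519.5, 388.5, 264.6]
ee_rot: [-0.705, 0.001, 0.709, -0.001]
ft_force: [0.3, 0.7, -3.5]
opening: 12.5
```

Run:
```python
from h import *
go((520,400,54),0)
im=env.snapshot("top")
for d in env.tip_of("top","cover"): print(d["position"],round(d["confidence"],2))
```

```text
t 7.85 turn [-0.    0.29 -0.21] shift(target axes,cm) [21.06 -1.15 -0.05] shift(now axes) [21.06 -1.23 -0.16] F [ 0.3  0.7 -3.5] op 12.5
[104.1, 206.9] 0.96
[285.5, 120.8] 0.65
[348.5, 275.6] 0.58
```

Emit:
servo_tool --increments '[[[0,0,0,2,0,0,0.8],[0,0,0,3,0,0,0.8],[0,0,0,3,0,0,0.8],[0,0,0,3,0,0,0.8],[0,0,0,3,0,0,0.8],[0,0,0,2.5,0,0,0.8],[0,0,0,2,0,0,0.8],[0,0,0,1.3,0,0,0.8],[0,0,0,0.7,0,0,0.8],[0,0,0,0.2,0,0,0.8],[0,0,0,0,0,0,0.8],[0,0,0,0,0,0,0.8]]]'

```text
time_s: 9.15
eef_pos: [521.1, 389.5, 62.1]
ee_rot: [0.707, 0.0, -0.707, -0.0]
ft_force: [-0.5, -1.0, -3.4]
opening: 12.4
```

Emit:
servo_tool --increments '[[[0,0,0,0.15,0,0,0.8],[0,0,0,0.15,0,0,0.8],[0,0,0,0,0,0,0.8]]]'

```text
time_s: 9.45
eef_pos: [520.7, 389.2, 58.1]
ee_rot: [-0.707, 0.0, 0.707, 0.0]
ft_force: [-0.1, -0.2, -2.1]
opening: 12.4
```

Emit:
servo_tool --increments '[[[0,0,0,0.2,0,0,0.8],[0,0,0,0.15,0,0,0.8],[0,0,0,0,0,0,0.8]]]'

```text
time_s: 9.75
eef_pos: [520.6, 389.2, 54.4]
ee_rot: [-0.707, 0.0, 0.707, -0.0]
ft_force: [1.0, -0.6, -2.4]
opening: 12.7
```

Emit:
servo_tool --increments '[[[0,0,0,0.15,0,0,0.8],[0,0,0,0.1,0,0,0.8],[0,0,0,0,0,0,0.8]]]'

```text
time_s: 10.05
eef_pos: [520.6, 389.2, 52.0]
ee_rot: [-0.707, 0.0, 0.707, 0.0]
ft_force: [-0.4, -0.2, -2.5]
opening: 12.4
```

Emit:
servo_tool --increments '[[[0,0,0,0.1,0,0,0.8],[0,0,0,0.1,0,0,0.8],[0,0,0,0,0,0,0.8]]]'

```text
time_s: 10.35
eef_pos: [520.8, 389.8, 50.9]
ee_rot: [0.707, 0.0, -0.707, -0.0]
ft_force: [-3.5, 1.0, 8.4]
opening: 12.3
```

Emit:
servo_tool --increments '[[[0,0,0,0,0,0,2.5],[0,0,0,0,0,0,4],[0,0,0,0,0,0,5],[0,0,0,-0.3,0,0,5],[0,0,0,-1.5,0,0,5],[0,0,0,-3,0,0,5],[0,0,0,-4,0,0,5],[0,0,0,-4,0,0,8.5],[0,0,0,-3,0,0,8.5],[0,0,0,0,0,0,8.5]]]'

```text
time_s: 11.35
eef_pos: [522.0, 389.9, 213.5]
ee_rot: [0.709, 0.001, -0.705, -0.002]
ft_force: [1.4, 0.3, -0.6]
opening: 84.7
```

Run:
```python
from h import *
go((477,166,200),np.radians(-6.2))
t=env.snapshot("top");T=cam("top")
for d in env.tip_of("top","cover"): print(d["position"],round(d["confidence"],2),atz(T,d["position"],0).round())
w=env.snapshot("wrist");cv2.imwrite("pics/c1.png",np.hstack([t,w])[:,::1]) if 0 else cv2.imwrite("pics/c1.png",w)
C=cam("wrist")
for n in("cover","cover_handle"):
  for d in env.tip_of("wrist",n): print(n,d["position"],round(d["confidence"],2),atz(C,d["position"],0 if n=="cover" else 64).round())
```

```text
t 11.35 turn [ 6.18 -0.31  0.27] shift(target axes,cm) [ 1.35 22.75  2.05] shift(now axes) [ 1.23 22.4   4.5 ] F [ 1.4  0.3 -0.6] op 84.7
[284.1, 124.6] 0.84 [801. -90.   0.]
[344.9, 278.0] 0.73 [ 310. -255.    0.]
[137.3, 216.1] 0.71 [515. 386.   0.]
cover [251.5, 176.5] 0.58 [514. 386.   0.]
cover_handle [251.1, 189.2] 0.91 [515. 387.  64.]
```

View pics/c1.png

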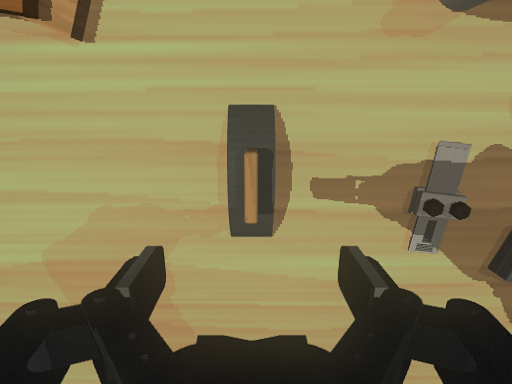

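Cover stands upright at about (515,386) (picture: (251,170)); jig at (440,200) in this view. On to the jig.

Emit:
servo_tool --increments '[[[3.1,0,0,0,1.5,0,8.5],[3.1,0,0,0.2,2.5,0,8.5],[0,0,0,0.2,3.5,0.4,8.5],[0,0,0,0.2,3.5,0.4,8.5],[0,0,0,0.2,3.5,0.4,8.5],[0,0,0,0.2,3.5,0.4,8.5],[0,0,0,0.2,3,0.4,8.5],[0,0,0,0.1,1.7,0.3,8.5],[0,0,0,0,0,0,8.5],[0,0,0,0,0,0,8.5],[0,0,0,0,0,0,8.5]]]'

```text
time_s: 12.7
eef_pos: [476.3, 166.7, 194.9]
ee_rot: [-0.706, 0.038, 0.706, 0.038]
ft_force: [-0.2, 0.3, 0.2]
opening: 84.9
```

Run:
```python
from h import *
go((477,166,200),np.radians(-6.2))
w=env.snapshot("wrist");cv2.imwrite("pics/j1.png",w)
C=cam("wrist")
for n,z in(("jig",0),("iron_edge",11)):
  for d in env.tip_of("wrist",n): print(n,np.round(d["position"],1),round(d["confidence"],2),atz(C,d["position"],z).round(1))
for d in env.regions_of("wrist","jig")[:1]:
  m=d["pixels"];print(m.sum(),np.argwhere(m).min(0),np.argwhere(m).max(0))
```

```text
t 12.70 turn [0.05 0.02 0.01] shift(target axes,cm) [-0.51  0.06 -0.08] shift(now axes) [-0.51  0.06 -0.08] F [-0.2  0.3  0.2] op 84.9
jig [251.9 170.6] 0.61 [479.6 163.2   0. ]
iron_edge [253.4  97.5] 0.97 [559.2 153.   11. ]
4691 [ 99 229] [223 279]
```

View pics/j1.png

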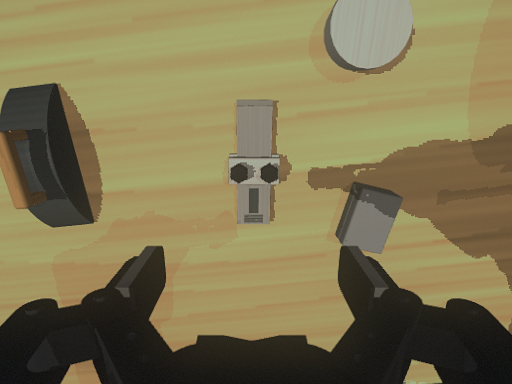

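Run:
```python
from h import *
C=cam("wrist");np.set_printoptions(precision=1,suppress=True)
P=[atz(C,p,z) for p,z in(((237,99.5),11),((278.5,99.5),11),((237,223),11),((271,223),11),((229,157),20),((280,157),20),((229,186),20),((280,186),20))]
print(np.array(P)); e=(P[0]+P[1])/2;t=(P[2]+P[3])/2;b=sum(P[4:])/4
print(e,t,np.linalg.norm(e-t),np.degrees(np.arctan2(*(e-t)[1::-1])), "block",b, "origin from edge",e-75/140*(e-t))
```

```text
[[559.  170.   11. ]
 [554.3 126.6  11. ]
 [421.  186.8  11. ]
 [416.7 146.9  11. ]
 [501.1 185.3  20. ]
 [495.2 130.7  20. ]
 [469.1 189.4  20. ]
 [463.  133.3  20. ]]
[556.7 148.3  11. ] [418.9 166.8  11. ] 139.03733118201458 -7.657414178658303 block [482.1 159.7  20. ] origin from edge [482.9 158.2  11. ]
```

Jig seen at (254,170), cover at left (50,155), dresser at (370,215), tin at (370,30). Block centre ≈ (482,160), yaw ≈ -6.5°, and the sizes agree. Descending.

Emit:
servo_tool --increments '[[[0,0,0,2,0.3,-0.3,8.5],[0,0,0,3,0.3,-0.34,8.5],[0,0,0,3.5,0,0,8.5],[0,0,0,3.5,0,0,8.5],[0,0,0,3,0,0,8.5],[0,0,0,2,0,0,8.5],[0,0,0,1.3,0,0,8.5],[0,0,0,0.5,0,0,8.5],[0,0,0,0,0,0,8.5]]]'

```text
time_s: 13.8
eef_pos: [482.0, 159.3, 7.1]
ee_rot: [-0.706, 0.038, 0.706, 0.038]
ft_force: [0.8, 0.5, 0.2]
opening: 85.0
```

Emit:
servo_tool --increments '[[[0,0,0,0.3,0,0,7],[0,0,0,0,0,0,6],[0,0,0,0,0,0,5],[0,0,0,0,0,0,5],[0,0,0,0,0,0,5],[0,0,0,0,0,0,5],[0,0,0,0,0,0,5]]]' --grip_force 80

```text
time_s: 14.5
eef_pos: [482.4, 159.7, 5.2]
ee_rot: [0.707, -0.038, -0.706, -0.039]
ft_force: [-2.3, 1.5, 14.6]
opening: 54.1
```

Run:
```python
from h import *
go((482,160,4),np.radians(-6.5))
```

```text
t 14.50 turn [ 0.31 -0.07  0.07] shift(target axes,cm) [ 0.12 -0.03  0.04] shift(now axes) [ 0.12 -0.03  0.04] F [-2.3  1.5 14.6] op 54.1
```

Emit:
servo_tool --increments '[[[0,0,0,-0.5,0,0,5],[0,0,0,-1.5,0,0,5],[0,0,0,-3,0,0,5],[0,0,0,-4,0,0,5],[0,0,0,-4,0,0,5],[0,0,0,-4,0,0,5],[0,0,0,-4,0,0,5],[0,0,0,-4,0,0,5],[0,0,0,-3,0,0,5],[0,0,0,-2,0,0,5],[0,0,0,0,0,0,5],[0,0,0,0,0,0,5]]]'

```text
time_s: 15.7
eef_pos: [481.6, 159.0, 303.7]
ee_rot: [-0.706, 0.038, 0.706, 0.038]
ft_force: [0.1, -0.1, -2.7]
opening: 53.8
```

Run:
```python
from h import *
go((479,-196,310),0)
w=env.snapshot("wrist");cv2.imwrite("pics/j2.png",w)
s=env.read_state();A=R.from_quat(s["ee_rot"]).as_matrix()
C=cam("wrist",s);np.set_printoptions(precision=1,suppress=True)
z=s["eef_pos"][2]
for n,h in(("jig",-4),("iron_edge",7)):
  for d in env.tip_of("wrist",n): 
    p=atz(C,d["position"],z+h);print(n,np.round(d["position"],1),round(d["confidence"],2),A.T@(p-s["eef_pos"]))
```

```text
t 15.70 turn [-6.21  0.03 -0.  ] shift(target axes,cm) [-0.63 35.5   0.26] shift(now axes) [-0.63 35.32 -3.58] F [ 0.1 -0.1 -2.7] op 53.8
jig [250.1 248.6] 0.96 [4.  1.8 0.3]
jig [ 70. 158.] 0.41 [  3.9 -88.4 -49.6]
iron_edge [252.  103.2] 0.85 [ -7.1   2.8 -75.4]
```

View pics/j2.png

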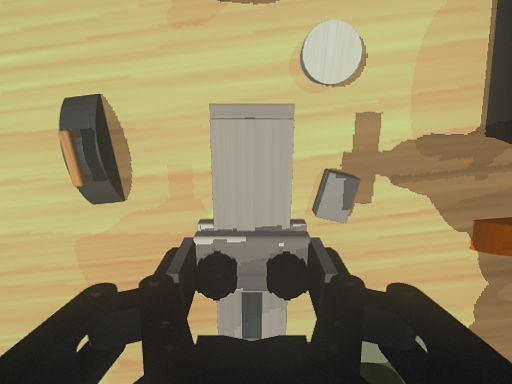

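Jig is held squarely: edge corners at (210,104) and (294,104), knobs at (217,275) and (288,275). Cover stands at (95,150); the other items are undisturbed. Carrying it over, high.

Emit:
servo_tool --increments '[[[-3.1,0,0,-0.6,0,0,5],[-3.1,0,0,0,1.5,0,5],[0,0,0,0,3,0,5],[0,0,0,0,3.5,0,5],[0,0,0,0,3.5,0,5],[0,0,0,0,3.5,0,5],[0,0,0,0,3.5,0,5],[0,0,0,0,3.5,0,5],[0,0,0,0,3.5,0,5],[0,0,0,0,3.5,0,5],[0,0,0,0,3,0,5],[0,0,0,0,2,0,5]]]'

```text
time_s: 17.05
eef_pos: [480.5, -183.0, 309.2]
ee_rot: [-0.707, 0.001, 0.708, 0.001]
ft_force: [0.5, 0.9, -3.8]
opening: 53.7
```

Emit:
servo_tool --increments '[[[0,0,0,0,1,0.2,5],[0,0,0,0,0,0,5],[0,0,0,0,0,0,5],[0,0,0,0,0,0,5]]]'

```text
time_s: 17.45
eef_pos: [479.3, -189.6, 310.1]
ee_rot: [-0.707, -0.001, 0.707, -0.0]
ft_force: [-0.5, -0.1, -2.8]
opening: 53.8
```

Run:
```python
from h import *
go((479,-196,310),0)
w=env.snapshot("wrist");cv2.imwrite("pics/s1.png",cv2.resize(w,(800,600),interpolation=cv2.INTER_CUBIC))
s=env.read_state();np.save("s1.npy",np.r_[s["eef_pos"],s["ee_rot"]]);cv2.imwrite("pics/s1raw.png",w)
t=env.snapshot("side");cv2.imwrite("pics/s1side.png",t)
```

```text
t 17.45 turn [0.08 0.   0.03] shift(target axes,cm) [0.01 0.64 0.03] shift(now axes) [0.01 0.64 0.04] F [-0.5 -0.1 -2.8] op 53.8
```

View pics/s1.png

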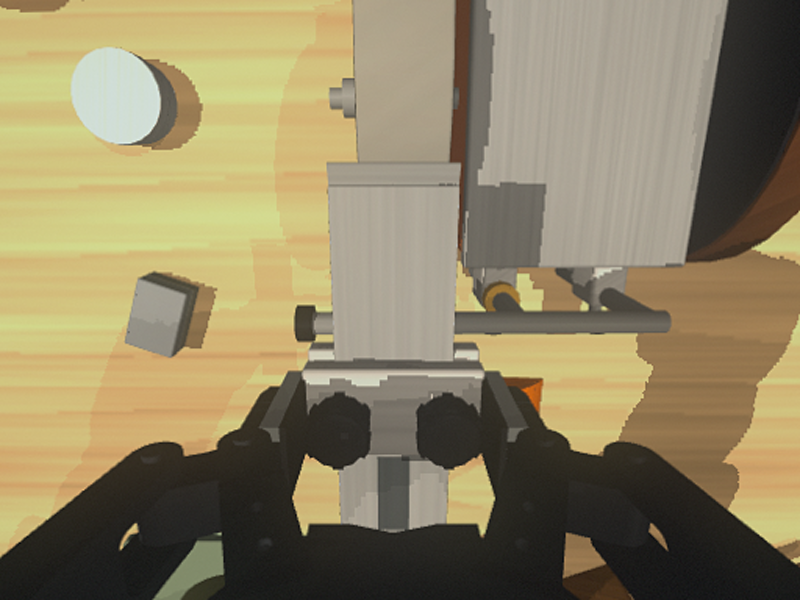

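Run:
```python
from h import *
np.set_printoptions(precision=1,suppress=True,linewidth=160)
v=np.load("s1.npy");s=dict(eef_pos=v[:3],ee_rot=v[3:]);C=cam("wrist",s);A=R.from_quat(v[3:]).as_matrix()
for f in("s1raw","j2"):
  g=cv2.cvtColor(cv2.imread(f"pics/{f}.png"),cv2.COLOR_BGR2GRAY).astype(int)
  print(f,"edge cols",g[110,203:217],g[110,288:302]);print("rows",g[96:124,240])
  print("iron cols",g[150,203:220],g[150,285:300]);print("block rows",g[212:245,250]);print("block cols",g[240,185:206],g[240,302:322])
g=cv2.cvtColor(cv2.imread("pics/s1raw.png"),cv2.COLOR_BGR2GRAY).astype(int)
for r in(20,40,60,80):print("stone",r,g[r,220:236],g[r,284:302])
print("bar",g[200:213,320],g[205,184:206],g[205,420:436])
# predicted for level jig at tool offset h: edge corners
for z in(252,):
  for r in(40,60,80):print(r,atz(C,(228,r),z),atz(C,(291,r),z))
print("bar ends",atz(C,(189,205.5),226),atz(C,(429,205.5),226))
```

```text
s1raw edge cols [180 181 180 181 180 182 166 156 157 158 158 159 159 158] [154 155 155 156 156 155 126  63  68  68  72  89 101 111]
rows [155 156 156 157 156 155 157 142 136 150 155 155 155 155 157 157 152 151 153 155 158 160 127 146 170 170 169 170]
iron cols [187 186 187 187 187 187 187 186 163 171 170 168 167 169 169 170 171] [164 165 165 168 167 169 171 164  60  67  74 101 139 152 102]
block rows [167 169 168 168 168 168 170 169 170 169 167 169 170 169 169 168 168 174 119  87  85  86  84  87 125 166 184 203 151 128 132 132 133]
block cols [ 81  84  83  82  82  82  81  81 135 196 202 202 201 202 201 201 201 201 202 201 203] [208 207 206 204 204 205 197 167  90  75  77  77  78  77  76  77  76  78 105 163]
j2 edge cols [185 186 185 186 185 187 164 150 151 151 152 151 151 152] [151 149 150 150 151 150 160 191 187 188 187 188 189 188]
rows [186 184 183 182 182 183 185 162 137 142 149 150 150 150 151 150 147 145 147 147 151 152 116 138 162 162 162 161]
iron cols [186 186 185 185 185 186 186 187 148 161 161 159 159 159 161 161 161] [158 157 159 158 160 162 161 160 173 191 191 188 189 18
[... 642 characters left out ...]
 162 164 165 163 163 166 118 166 163 163 163 163 162 163 161] [160 160 160 160 158 143  85  97  99  91  68  70  69  70  68  69  74  91]
stone 80 [185 184 185 184 184 185 185 158 145 162 162 163 162 163 162 162] [160 160 160 156 145  66  66  68  69  70  68  70  69  68  69  73  87 101]
bar [ 81  85  89  95  98 100 103 107 109 107 104 103  96] [195 195 195 197 119  59  64  67  66  66  66  65  67  65  63  72 100 142 148 146 147 146] [ 97  97  97  96  98  97  96  96  97 109 129 128 128 128 128 128]
40 [ 592.7 -177.8  252. ] [ 592.8 -216.5  252. ]
60 [ 581.3 -177.6  252. ] [ 581.4 -217.   252. ]
80 [ 569.6 -177.4  252. ] [ 569.6 -217.4  252. ]
bar ends [ 476.9 -142.   226. ] [ 477.1 -336.4  226. ]
```

Picture: edge corners (327,163) and (461,163), bar along row 321 (ends 295 and 670), stone sides at columns 356 and 455 in the upper part. The edge needs to move about 4 mm further right (-y); the jig is level to within ~0.02 rad. Lowering to an intermediate height.

Emit:
servo_tool --increments '[[[0,0,0,1,0.4,0,5],[0,0,0,1.5,0,0,5],[0,0,0,1.3,0,0,5],[0,0,0,0.9,0,0,5],[0,0,0,0.5,0,0,5],[0,0,0,0,0,0,5],[0,0,0,0,0,0,5]]]'

```text
time_s: 18.25
eef_pos: [479.3, -194.9, 258.4]
ee_rot: [0.707, -0.0, -0.707, -0.0]
ft_force: [0.4, -0.2, -3.1]
opening: 54.0
```

Run:
```python
from h import *
np.set_printoptions(precision=1,suppress=True,linewidth=160)
go((479.5,-194,244.5),0)
s=env.read_state();w=env.snapshot("wrist");t=env.snapshot("side");cv2.imwrite("pics/f1raw.png",w)
C=cam("wrist",s)
g=cv2.cvtColor(w,cv2.COLOR_BGR2GRAY).astype(int)
print("edge",g[110,203:217],g[110,288:302],g[98:110,240])
for r in(20,40,60,80,95):print("stone",r,g[r,206:226],g[r,278:302])
a=cv2.resize(w[0:260,140:400],None,fx=1.5,fy=1.5);b=cv2.resize(t[140:300,140:300],(390,390),interpolation=cv2.INTER_CUBIC)
cv2.imwrite("pics/f1.png",np.hstack([a,b]))
```

```text
t 18.25 turn [-0. -0. -0.] shift(target axes,cm) [ 1.4 -0.1 -0. ] shift(now axes) [ 1.4 -0.1 -0. ] F [ 0.4 -0.2 -3.1] op 54.0
edge [185 185 185 186 186 186 168 159 160 160 161 161 159 159] [157 157 157 157 158 156 127  64  67  69  70  69  70  71] [158 157 156 157 157 142 137 151 158 158 158 157]
stone 20 [163 168 169 168 168 169 169 168 169 169 167 167 169 168 169 168 167 168 167 169] [164 164 164 165 163 165 164 163 163 162 163 163 159 153 121  65  67  65  68  68  67  68  66  68]
stone 40 [123 162 165 165 164 166 165 165 165 166 165 165 166 165 166 166 165 165 165 166] [163 161 161 162 162 162 162 162 161 162 161 158 154 127  69  66  68  69  68  69  67  69  67  69]
stone 60 [140 121 164 164 165 164 164 164 164 163 165 165 164 165 164 164 164 164 165 164] [163 163 163 162 163 161 163 164 162 161 161 158 144  76  79  80  75  69  68  69  69  70  68  68]
stone 80 [189 190 163 138 164 164 164 164 162 162 162 162 163 161 161 162 160 161 160 161] [160 161 161 161 160 160 160 160 159 157 151 129  69  67  67  70  70  69  68  68  69  68  69  70]
stone 95 [189 190 191 195 126 162 161 160 159 160 160 160 160 159 159 158 159 159 159 158] [155 156 156 155 155 155 155 155 152 150 133  68  66  69  68  69  67  69  70  67  69  69  70  71]
```

View pics/f1.png

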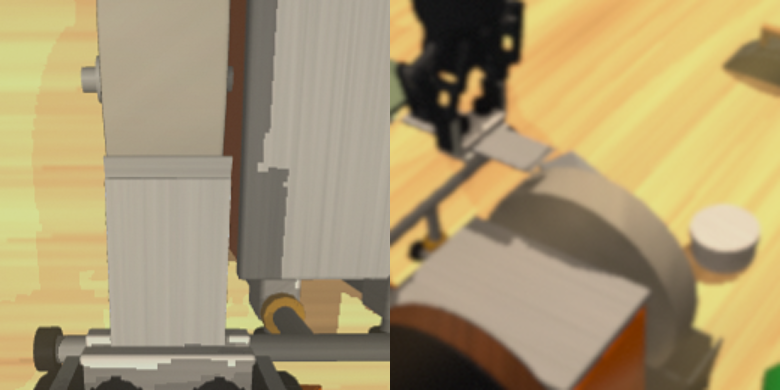

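Edge (cols 209–294, mid 251.8) versus stone (mid ≈249.2): only ~1 mm too far right. Side view shows the iron clear above the stone and bar. Final lowering.

Emit:
servo_tool --increments '[[[0,0,0,0.4,-0.1,0,5],[0,0,0,0.4,0,0,5],[0,0,0,0.4,0,0,5],[0,0,0,0.3,0,0,5],[0,0,0,0,0,0,5],[0,0,0,0,0,0,5],[0,0,0,0,0,0,5]]]'

```text
time_s: 19.05
eef_pos: [479.2, -193.8, 243.2]
ee_rot: [0.707, -0.0, -0.707, -0.0]
ft_force: [0.6, -0.9, -3.0]
opening: 53.7
```

Run:
```python
from h import *
np.set_printoptions(precision=1,suppress=True,linewidth=160)
go((479.5,-194,243.5),0)
s=env.read_state();print(s["eef_pos"],s["moment"].round(2));w=env.snapshot("wrist");t=env.snapshot("side");u=env.snapshot("top")
g=cv2.cvtColor(w,cv2.COLOR_BGR2GRAY).astype(int)
print("edge",g[110,203:217],g[110,288:302])
for r in(40,60,80,95):print("stone",r,g[r,198:220],g[r,278:302])
S=cam("side")
# expected level pose edge corners / stone silhouette in the side view
for n,p in(("edgeL",(554,-175,249)),("edgeR",(554,-213,249)),("stoneR",(554.3,-216,243)),("stoneL",(554.3,-176,243)),("barend",(479,-142,226))):print(n,proj(S,p))
T=cam("top")
for n,p in(("cover",0),("bottle",0),("tin",0),("dresser",0)):
  print(n,[(np.round(d["position"]),round(d["confidence"],2),atz(T,d["position"],0).round()) for d in env.tip_of("top",n)])
b=cv2.resize(t[165:265,165:285],None,fx=4,fy=4,interpolation=cv2.INTER_CUBIC)
cv2.imwrite("pics/f2.png",b)
```

```text
t 19.05 turn [-0. -0.  0.] shift(target axes,cm) [-0.  0. -0.] shift(now axes) [-0.  0. -0.] F [ 0.6 -0.9 -3. ] op 53.7
[ 479.2 -193.8  243.2] [ 0. -0.  0.]
edge [184 186 184 184 185 186 169 159 160 160 159 161 160 160] [157 157 158 158 159 156 128  64  67  69  69  69  68  68]
stone 40 [123 123 119 133 151 124 151 163 164 165 164 165 164 164 164 164 164 164 165 165 164 164] [163 162 163 163 163 162 163 162 163 163 164 163 162 163 163 163 163 161 159 152 124  72  67  67]
stone 60 [188 188 187 188 191 135 112 138 164 164 165 164 165 164 164 164 165 164 165 165 165 167] [162 163 161 162 163 163 162 162 162 162 162 163 163 162 162 163 162 159 152 127  67  68  68  68]
stone 80 [189 189 188 188 188 188 189 191 150 147 163 163 161 161 161 162 161 161 161 161 162 161] [160 160 160 160 159 160 159 160 161 159 159 159 159 159 159 156 153 144  91  66  68  68  70  69]
stone 95 [190 190 190 190 190 190 190 188 191 194 124 161 160 159 159 159 159 160 158 159 158 159] [155 155 156 154 156 155 154 155 156 155 155 154 155 154 152 150 140  73  65  67  67  69  68  67]
edgeL [[209.4 205.9]]
edgeR [[198.6 215.9]]
stoneR [[198.  219.1]]
stoneL [[209.4 208.5]]
barend [[190.4 195.1]]
cover [(array([282., 120.]), 0.89, array([815., -83.,   0.])), (array([136., 216.]), 0.87, array([516., 390.,   0.])), (array([205., 153.]), 0.43, array([714., 170.,   0.]))]
bottle [(array([206., 153.]), 0.86, array([715., 166.,   0.]))]
tin [(array([244., 183.]), 0.97, array([610.,  43.,   0.])), (array([138., 216.]), 0.38, array([515., 383.,   0.]))]
dresser []
```

View pics/f2.png

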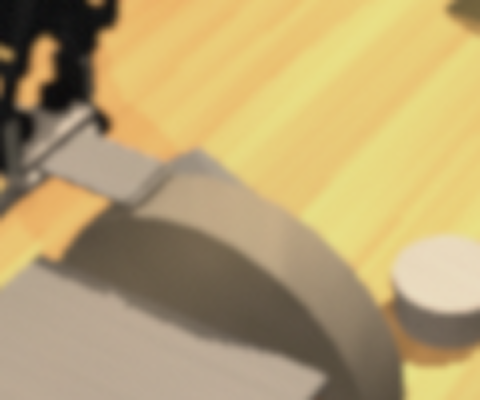

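Edge and stone mid-lines agree to <1 mm in the wrist view. The side crop shows the edge at (130,204)–(175,164), where a level jig should appear, with the stone below it. Wrist force is unchanged, so there is no contact. Handing in.

Run:
```python
from h import *
print(env.hand_in()); s=env.read_state(); print(s["time_s"],s["eef_pos"],s["ft_force"])
```

```text
the job is handed in; nothing more can be done
None
the job is handed in; nothing more can be done
```

I lifted the dark cover off the stone by its handle and set it down upright on the clear bench at about (515, 388) mm. I then gripped the jig, carried it over the support bar, and handed in at about 19 s, still holding it there. No verdict was reported.

**Last checks before handing in:**
- **Centring:** the iron's edge was within about 1 mm of the stone's mid-plane in the wrist view.
- **Squareness and level:** square to under about 1°. The jig was level to about 0.02 rad by the direct measurement, or pitched up about 0.04 rad if the camera's height bias is counted.
- **Jig height:** its underside was about 6 mm above the bar.
- **Contact:** the wrist force was steady at about −3 N, the jig's own weight, so nothing was touching.
- **Cover:** it was last seen upright in the wrist view after release, and the top camera still found it there at the end.

**Checks that disagreed or failed:**
- **Edge clearance:** two estimates gave about 5.5 mm (from the grasp height) and 7.6 mm (from the wrist picture). Both are within the 1.5–13 mm limit.
- **Bar position:** estimates in x spread from 477 to 482 mm, against a 13 mm tolerance.
- **Bottle:** the top-view detector placed it 13 mm from its first reading. I took this as noise, because the arm never came near it.
- **Dresser:** the detector missed it in the last top picture. It looked in place in the wrist view while I was carrying the jig over.

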